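# Make up the admission and dressing kits for the next turtle

### The arm

A 6-joint arm with a two-finger parallel gripper is mounted at the origin on the work surface. World frame = base frame: x ahead of the robot, y to its left, z up, the work surface at z = 0. Lengths are in m, angles in rad, forces in N, time in s.
With the tool pointing down it reaches from about 0.3 to 0.875 m from the base axis. Payload 6.4 kg.
Tool frame: the origin (TCP) lies at the very end of the fingers, on their centre line; the grasp point (between the pads) lies 19 mm behind it; z points along the fingers, y is the line along which they close (so a half turn about z gives the same grasp; the last joint's range is limited). The gripper opens to 88 mm and grips with 3 to 60 N. Pads are 18 mm wide; open, the fingers measure 123 mm over their backs; the gripper's body (75 mm by 187 mm) begins 45 mm behind the grasp point.
Start: joints at [0.933, 0.181, 1.607, -0, 1.354, -0.206], TCP at [0.241, 0.522, 0.239] pointing down, gripper open.
Joint ranges: [-2.99, 2.99], [-0.89, 2.07], [0.3, 2.58], [-1.14, 4.28], [0, 2.63], [-3.12, 3.12]. Speed limits (rad/s): [2.57, 2.57, 3.01, 3.14, 3.14, 3.14].

### API

Orientations are given as a unit quaternion [w, x, y, z].
In Python, from bench import * gives the robot as it stands.
- The arm moves only by the tool apply_moves, never from a script. Its argument "motion" is a list that holds one entry, the list of rows, each a list of 4 numbers: the shift along the world's x, y, z in mm, then the turn about the world's z in degrees. In form: [[[tx, ty, tz, turn], ...]]. A call has 1 to 10 rows; each row shifts and turns the commanded pose from where the row before left it; what a row does not reach is not made up. A row lasts 1/12 s, in which the tool goes at most 41.7 mm and 7.16 degrees, less where a joint would pass 70% of its speed; a pose out of reach is approached as far as the arm can. A call with a gripper value outside its range is refused whole. "fingers" is the closure, from -1 (fully open) to 1 (shut), set as the call begins (left out, the last holds). The fingers move at their own pace and stop on an object; "grip_force" is the grip in N (left out, the last holds). Time passes only in rows, so rows that do not move let the fingers close. It gives the time, the measured TCP pose, the force, the opening and the grip force at its end, in the units of the state.
- state(): the state, without advancing time (a new reading comes with each control period).
- get_image(name): name is "scene" or "top" or "wrist"; returns the picture (420x560x3 uint8, red, green, blue); there is no depth.
- camera_model(name): a dict with "fx", "fy", "cx", "cy" (pixels), "D" ([k1, k2, p1, p2, k3] as OpenCV has them; the pictures are not rectified), "xyz" and "orientation" of the camera in the world. Camera axes: x right, y down, z forward; pixel columns grow to the right and rows downward; lengths in m; the calibration is good to about 2 mm. A picture is of the moment at which its call begins: read the wrist's pose just before it. camera_model takes no time and is no camera call; for the wrist camera it gives the pose at the moment of the call.
- finish_job(): hands the job in; it is judged then, once.
The state is a dict: "time_s": time; "joint_positions": joint angles; "qvel": joint speeds; "tau": joint torques, N m; "position": TCP position; "ee_rot": TCP orientation; "ft_force": force on the tool from outside, world axes, zero at the start; "moment": the same for the moment, N m; "opening": finger opening in m; "grasp_force": force on a finger pad.
Only numpy, scipy, OpenCV 4.12 (cv2) and the standard library are available. Lean on these libraries where they do the work, as an engineer would, in place of code of your own. Each camera call takes 0.05 s, during which the arm holds its last target. There are 200 camera calls.

### The job

Make up two kits from the stock in the middle of the treatment table. First the admission kit in the rectangular tray: lay the chip reader flat in the narrow trough and stand the taller of the two bottles in the wide bay; only when that kit is complete start on the dressing kit in the round basin, leaving its parts alone until then: the jar upright in one half and the roll of tape flat in the other, each fully on the basin's floor. The short bottle belongs to neither kit and stays in stock where it is.

Things in the scene. Friction and masses are not known exactly. Their poses are not given: they have to be found in the camera images.
- tray: fixed rectangular steel tray, 210 mm (x) x 170 mm (y), origin at the centre of its underside. Floor 4 mm thick; 5 mm walls and a lengthwise rib rise to 14 mm above the table. The rib makes a narrow trough on the +y side (inside 60 x 200 mm, centre y = +50 mm) and a wide bay on the -y side (inside 95 x 200 mm, centre y = -32.5 mm). Left or right of the stock.
- basin: fixed shallow round aluminium basin, 200 mm outer diameter, wall 4 mm thick, 14 mm high, floor 4 mm thick, origin at the centre of its underside. A straight rib 4 mm thick, up to 14 mm, crosses it through the centre along its x axis, making equal halves (+y and -y), the middle of each about 48 mm from the rib. On the other side of the stock from the tray.
- reader: loose handheld chip reader (130 to 250 g) lying flat: grey bar handle 30 mm wide, with a wider black head 46 mm wide at one end; 150 mm long, 28 mm thick throughout. x runs along it to the head: handle x = -75 to +25 mm, head +25 to +75 mm. Origin at mid-length on the underside. Its head may point either way in the trough.
- tall_bottle: loose white plastic bottle with black screw cap, standing, the taller of two: 36 mm diameter, straight up to 72 mm, cap 25 mm diameter, 95 mm high over all. Origin at the centre of its underside, z up along it.
- short_bottle: loose white plastic bottle with black screw cap, standing, like the tall one but only 48 mm high (36 mm diameter, straight up to 27 mm). Not wanted in any kit. Origin at the centre of its underside.
- jar: loose low round jar, white with a bare aluminium lid of the same width: 58 mm diameter, 36 mm high, closed. Origin at the centre of its underside, z up.
- roll: loose roll of tape lying flat: stiff paper-white ring, 60 mm outer diameter, 38 mm hole, 24 mm high. Origin at the centre of its underside, z along its axis, up.
There are look-alikes about, which are no part of the job. What is shaped like the tall_bottle but green is not meant. What is shaped like the jar but red is not meant.

How it is judged:
On the way, in this order (a step that is already met when the one before it is completed fails the run):
1. the admission kit is complete in the rectangular tray and released, the jar and the roll still where they were in stock (within 30 mm) (x of reader in the frame of tray between -0.028 and 0.028 m and y of reader in the frame of tray between 0.038 and 0.062 m and z of reader in the frame of tray between 0.001 and 0.008 m and angle between each of reader, tall_bottle's own z axis and vertical below 0.1 rad and angle between the x axis of reader and the x axis of tray, either way round below 0.25 rad and x of tall_bottle in the frame of tray between -0.085 and 0.085 m and y of tall_bottle in the frame of tray between -0.064 and -0.001 m and z of tall_bottle in the frame of tray between 0.001 and 0.008 m and contact force between each of reader, tall_bottle and the fingers below 0.1 N and linear speed of each of reader, tall_bottle below 0.02 m/s and distance of each of jar, roll from where it was at the start of the episode below 0.03 m), for 0.2 s.
2. the dressing kit is complete in the round basin and released (((y of jar in the frame of basin between 0.028 and 0.075 m and y of roll in the frame of basin between -0.075 and -0.028 m) or (y of roll in the frame of basin between 0.028 and 0.075 m and y of jar in the frame of basin between -0.075 and -0.028 m)) and contact force between each of jar, roll and the fingers below 0.1 N and linear speed of each of jar, roll below 0.02 m/s and z of jar in the frame of basin between 0.001 and 0.008 m and angle between each of jar, roll's own z axis and vertical below 0.1 rad and horizontal distance between each of jar, roll and basin below 0.07 m and z of roll in the frame of basin between 0.001 and 0.008 m), for 0.2 s.
At the end, for the whole second after the job is handed in: Reader flat on the floor of the narrow trough, within 28 mm of its middle; tall bottle standing on the floor of the wide bay; jar and roll flat on the basin's floor, one in each half, centres within 70 mm of its centre; each within 0.1 rad of upright, released and at rest (all of step 2 and x of reader in the frame of tray between -0.028 and 0.028 m and y of reader in the frame of tray between 0.038 and 0.062 m and z of reader in the frame of tray between 0.001 and 0.008 m and angle between each of reader, tall_bottle's own z axis and vertical below 0.1 rad and angle between the x axis of reader and the x axis of tray, either way round below 0.25 rad and x of tall_bottle in the frame of tray between -0.085 and 0.085 m and y of tall_bottle in the frame of tray between -0.064 and -0.001 m and z of tall_bottle in the frame of tray between 0.001 and 0.008 m and contact force between each of reader, tall_bottle and the fingers below 0.1 N and linear speed of each of reader, tall_bottle below 0.02 m/s); the robot touches nothing.
It fails at once if the short bottle is moved by more than 30 mm or knocked over (distance of short_bottle from where it was at the start of the episode above 0.03 m or angle between short_bottle's own z axis and vertical above 0.5 rad).
It also fails if it takes over 96 s, if anything falls off the work surface, if the arm or the gripper's body presses on something with over 40 N, if the wrist force passes 120 N, or if a joint passes its speed limit or range.

## Working session

There is one attempt and no reset: what is moved stays moved. The work goes in short steps, Python scripts to look and compute and a tool call to move; the robot and the scene stay as the last step left them, time stands still between calls to the robot, and variables do not carry over. Pictures are saved under pics/ and viewed, at most 14 in all, crops included, and the job is handed in when it is done.

Besides the shell and the picture viewer there is one more tool, called after "Emit:" as name([rows], argument=value, ...), one row to a line, values as JSON. apply_moves: Moves the arm, as the interface text tells. Its arguments: {"type":"object","properties":{"motion":{"type":"array"},"fingers":{"type":"number"},"grip_force":{"type":"number"}},"required":["motion"]}

```bash
mkdir -p pics; cat > h.py <<'E'
from bench import *
import numpy as np, cv2
from scipy.spatial.transform import Rotation as R
def rot(q): return R.from_quat([q[1],q[2],q[3],q[0]])
def ray(m,px,z):
    K=np.array([[m["fx"],0,m["cx"]],[0,m["fy"],m["cy"]],[0,0,1.]])
    p=cv2.undistortPoints(np.array(px,float).reshape(-1,1,2),K,np.array(m["D"],float)).reshape(-1,2)
    d=rot(m["orientation"]).apply(np.c_[p,np.ones(len(p))]); o=np.array(m["xyz"])
    return o+d*((z-o[2])/d[:,2])[:,None]
def proj(m,P):
    K=np.array([[m["fx"],0,m["cx"]],[0,m["fy"],m["cy"]],[0,0,1.]])
    c=rot(m["orientation"]).inv().apply(np.atleast_2d(P)-np.array(m["xyz"]))
    return cv2.projectPoints(c,np.zeros(3),np.zeros(3),K,np.array(m["D"],float))[0].reshape(-1,2)
def snap(cam,fn):
    m=camera_model(cam); im=get_image(cam); cv2.imwrite(fn,im[:,:,::-1]); return m,im
E
python3 - <<'E'
from h import *
for c in ("top","scene"):
    m,im=snap(c,f"pics/{c}0.png"); print(c,m)
print(state())
E
```

```text
top {'fx': 412.1827292956111, 'fy': 412.1827292956111, 'cx': 273.0713325866861, 'cy': 203.36451920058101, 'D': array([-0.01247621,  0.        ,  0.        ,  0.        ,  0.        ]), 'xyz': array([0.38373095, 0.01626917, 0.853547  ]), 'orientation': array([ 0.05780481, -0.70128401,  0.708146  , -0.05821152])}
scene {'fx': 441.65199742310637, 'fy': 441.65199742310637, 'cx': 278.48237463558354, 'cy': 215.762729707845, 'D': array([0.03521566, 0.        , 0.        , 0.        , 0.        ]), 'xyz': array([0.94644683, 0.32668412, 0.79873343]), 'orientation': array([-0.13646235,  0.41094543,  0.8567715 , -0.28007941])}
{'time_s': 0.1, 'joint_positions': array([ 9.32659700e-01,  1.81482302e-01,  1.60787377e+00,  3.36561177e-05,
        1.35377779e+00, -2.06304110e-01]), 'qvel': array([ 0.00016313, -0.00096092, -0.00377945, -0.0014726 , -0.00115251,
        0.00108707]), 'tau': array([ 1.01209713e-03, -4.34820628e+01, -3.42698658e+01,  7.05631846e-02,
        3.39634123e-02, -5.71720045e-05]), 'position': array([0.24035483, 0.52184835, 0.23790802]), 'ee_rot': array([-3.30771625e-04,  2.14245990e-01,  9.76779434e-01, -6.96198922e-04]), 'ft_force': array([-0.3157832 ,  0.5317053 , -0.23681981]), 'moment': array([-0.03880576,  0.00466081, -0.08750413]), 'grasp_force': 0.0, 'opening': 0.08811790506807052}
```

View pics/top0.png

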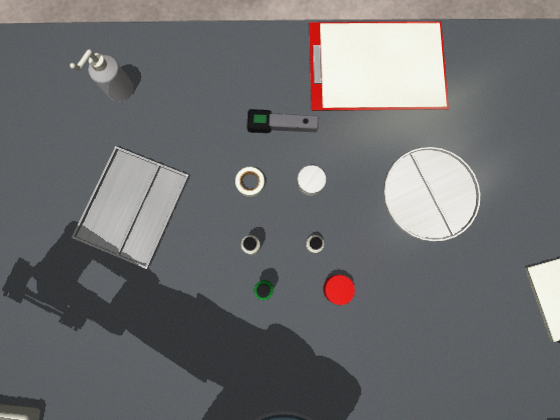

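View pics/scene0.png

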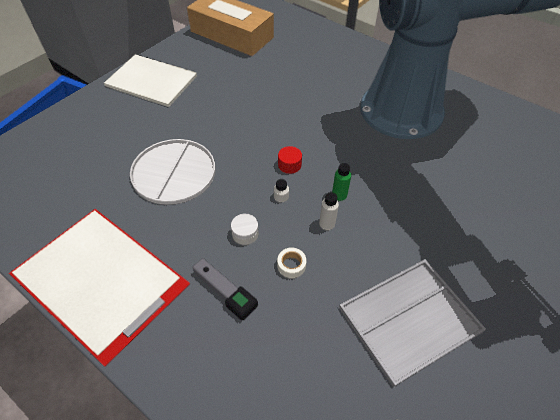

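The top view (image up is +x, left is +y) shows:
- **Wanted parts:** reader head (260,121) with its handle to (318,124), roll (250,181), jar (312,180), tray (132,208) with the narrow trough on its right, and basin (432,194).
- **Bottle candidates:** (250,243), (316,243), and green (263,289).
- **Jar candidates:** white (312,180) and red (340,289).

The scene view shows the tall white bottle at (329,212) and the short one at (281,192). So the tall one is at top (250,243), the short one at (316,243), and green and red are decoys.

```bash
python3 - <<'E'
from h import *
im=cv2.imread("pics/top0.png"); m=camera_model("top"); ms=camera_model("scene"); sc=cv2.imread("pics/scene0.png")
g=im.max(2).astype(np.uint8)
def blobs(mask,roi):
    x0,y0,x1,y1=roi; k=np.zeros_like(mask); k[y0:y1,x0:x1]=mask[y0:y1,x0:x1]
    c,_=cv2.findContours(k,cv2.RETR_EXTERNAL,cv2.CHAIN_APPROX_NONE); return max(c,key=cv2.contourArea)
def circ(c,z,name):
    P=ray(m,c[:,0],z)[:,:2]; A=np.c_[2*P,np.ones(len(P))]; s=np.linalg.lstsq(A,(P**2).sum(1),rcond=None)[0]
    r=np.sqrt(s[2]+s[0]**2+s[1]**2); print(name,s[:2].round(4),"d",round(2*r,4),cv2.minEnclosingCircle(c)[0])
light=(g>125).astype(np.uint8)
circ(blobs(light,(285,160,345,205)),.036,"jar")
circ(blobs(light,(230,160,272,202)),.024,"roll")
circ(blobs(light,(375,140,490,250)),.014,"basin")
dark=(g<35).astype(np.uint8)
circ(blobs(dark,(240,232,262,255)),.095,"tallcap")
circ(blobs(dark,(305,232,327,255)),.048,"shortcap")
print("bg",g[150,220],g[190,150],g[240,85],g[220,100])
rd=(abs(g.astype(int)-70)>-1)
hd=blobs(dark,(240,100,290,140)); r=cv2.minAreaRect(hd); print("head",r,ray(m,[r[0]],.028),ray(m,cv2.boxPoints(r),.028)[:,:2].round(4).tolist())
crop=np.hstack([cv2.resize(im[135:280,60:205],(400,400),interpolation=cv2.INTER_CUBIC),cv2.resize(im[95:275,225:405],(400,400),interpolation=cv2.INTER_CUBIC)])
cv2.imwrite("pics/crop1.png",crop)
E
```

```text
jar [ 0.5685 -0.0626] d 0.0582 (311.0543518066406, 179.77174377441406)
roll [0.5687 0.0639] d 0.0601 (249.1676025390625, 181.0223388671875)
basin [ 0.5454 -0.3155] d 0.2023 (434.0789489746094, 190.1842041015625)
tallcap [0.4378 0.0589] d 0.0144 (249.64634704589844, 242.59756469726562)
shortcap [ 0.4396 -0.0666] d 0.0189 (315.3571472167969, 242.42857360839844)
bg 102 134 83 184
head ((259.0, 120.5), (22.0, 23.0), 0.0) [[0.69734204 0.04297493 0.028     ]] [[0.6723, 0.0661], [0.7231, 0.0661], [0.7226, 0.0196], [0.6719, 0.0201]]
```

View pics/crop1.png

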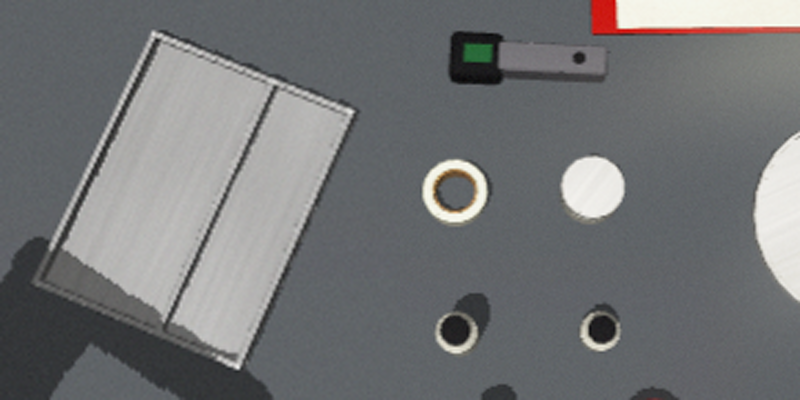

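The crop shows the tray corners (155,32), (357,110), (240,368), (36,282), with the rib right of the middle so the trough is on the right. The reader runs from (450,57) to (607,63). White tall bottle is at (456,330), white short at (600,328), the jar is white and metal, and the roll is a ring.

```bash
python3 - <<'E'
from h import *
m=camera_model("top")
c=np.array([(155,32),(357,110),(240,368),(36,282),(275,88),(167,328)])/2.7586+[60,135]
P=ray(m,c,.014)[:,:2]; print(P.round(4).tolist())
print("sides",[round(float(np.linalg.norm(P[i]-P[(i+1)%4])),4) for i in range(4)])
ctr=P[:4].mean(0); v=(P[0]-P[3])+(P[1]-P[2]); a=np.degrees(np.arctan2(v[1],v[0]))
u=v/np.linalg.norm(v); w=np.array([u[1],-u[0]]) # w = toward right(trough), =tray +y
print("tray",ctr.round(4),"long axis deg",a,"rib off",((P[4:]-ctr)@w).round(4))
print("trough",(ctr+.05*w).round(4),"bay",(ctr-.0325*w).round(4))
e=ray(m,np.array([(50,57.5),(207,63)])/2.2222+[225,95],.028)[:,:2]; d=e[0]-e[1]
print("reader",e.round(4).tolist(),"len",np.linalg.norm(d),"mid",e.mean(0),"deg",np.degrees(np.arctan2(d[1],d[0])))
t=ray(m,np.array([(456,330),(600,328)])*1.0/2.2222+[225-180,95],.095)
print("tall",t[0],"short",ray(m,[np.array((200,328))/2.2222+[225,95]],.048)[0])
r=ray(m,[(411,153),(454,236)],.014)[:,:2]; d=r[0]-r[1]; print("basin rib",r,np.degrees(np.arctan2(d[1],d[0])),np.linalg.norm(d))
q=rot(state()["ee_rot"]).as_matrix(); print("tool y dir",q[:,1])
mw=camera_model("wrist"); print(mw)
# scene check heights
ms=camera_model("scene"); print("scene proj tall top/base",proj(ms,[[.4378,.0589,.095],[.4378,.0589,0],[.5687,.0639,.024],[.5685,-.0626,.036],[*ctr,.014]]).round(1).tolist())
E
```

```text
[[0.648, 0.3461], [0.5849, 0.1893], [0.3925, 0.2704], [0.4567, 0.4245], [0.6027, 0.2522], [0.422, 0.3254]]
sides [0.169, 0.2088, 0.1669, 0.2066]
tray [0.5205 0.3076] long axis deg -22.56782654503972 rib off [0.0196 0.0214]
trough [0.5014 0.2614] bay [0.533  0.3376]
reader [[0.6968, 0.0671], [0.6899, -0.0811]] len 0.14844777406513995 mid [ 0.69331362 -0.00700391] deg 87.34065385299931
tall [0.4351685  0.05793062 0.095     ] short [ 0.43886997 -0.06588131  0.048     ]
basin rib [[ 0.62778429 -0.27703616]
 [ 0.45170509 -0.35380608]] 23.55703670974882 0.19208723149873974
tool y dir [ 0.41854169  0.90819634 -0.0015018 ]
{'fx': 295.7450313403757, 'fy': 295.7450313403757, 'cx': 280.7672291188101, 'cy': 208.5283272748477, 'D': array([-0.02332946,  0.        ,  0.        ,  0.        ,  0.        ]), 'xyz': array([0.17755747, 0.55063487, 0.38325257]), 'orientation': array([0.11490184, 0.83431814, 0.5342766 , 0.07252123])}
scene proj tall top/base [[330.6, 197.2], [326.3, 224.0], [292.4, 259.5], [245.1, 224.1], [410.2, 315.2]]
```

Emit:
apply_moves([
  [[25,-29,0,-6.8],[25,-29,0,-6.8],[25,-29,0,-6.8],[25,-29,0,-6.8],[25,-29,0,-6.8],[25,-29,0,-6.8],[25,-29,0,-6.8],[25,-29,0,-6.8],[25,-29,0,-6.8],[25,-29,0,-6.8]],
], fingers=-1, grip_force=25)

```text
time_s: 0.93
position: [0.4913, 0.2305, 0.2384]
ee_rot: [-0.0, 0.726, 0.688, -0.0]
ft_force: [0.6, 0.7, 0.8]
opening: 0.0881
grasp_force: 0.0
```

Emit:
apply_moves([
  [[25,-29,-10,0],[25,-29,-10,0],[25,-29,-10,0],[25,-29,-10,0],[25,-29,-10,0],[25,-29,-10,0],[25,-29,-10,0],[25,-28,-10,0],[0,0,0,0],[0,0,0,0]],
])

```text
time_s: 1.77
position: [0.6903, -0.0006, 0.1562]
ee_rot: [-0.002, 0.725, 0.689, -0.001]
ft_force: [0.6, -0.2, -0.1]
opening: 0.088
grasp_force: 0.0
```

```bash
python3 - <<'E'
from h import *
s=state(); print(s["time_s"],s["position"],rot(s["ee_rot"]).as_matrix()[:,1])
m,im=snap("wrist","pics/w1.png")
print(proj(m,[[.6933,-.007,.028],[.6968,.0671,.028],[.6899,-.0811,.028]]))
E
```

```text
1.7667 [ 6.90252908e-01 -6.49106473e-04  1.56182130e-01] [ 0.99869546 -0.05093035 -0.00367176]
[[284.84953479 207.0404952 ]
 [284.83826248 126.93393573]
 [284.94513008 276.63198925]]
```

View pics/w1.png

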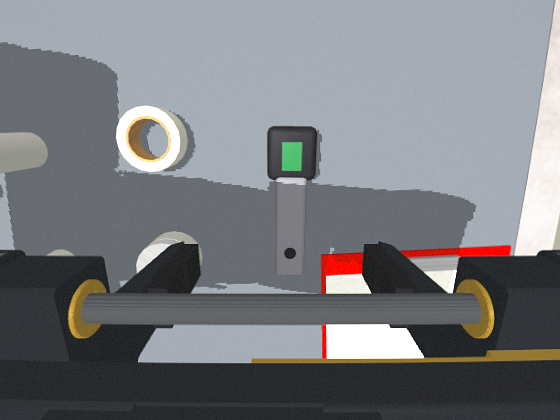

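The wrist view shows the reader centred at about column 291, with its head up and the joint at row 181. That puts it about 4–6 mm further +x than the top view said, with the rows matching.

Emit:
apply_moves([
  [[6,0,-35,0],[0,0,-35,0],[0,0,-30,0],[0,0,-22,0],[0,0,-12,0],[0,0,-8,0],[0,0,0,0],[0,0,0,0]],
])

```text
time_s: 2.48
position: [0.6974, 0.0017, 0.0182]
ee_rot: [0.001, 0.724, 0.69, 0.001]
ft_force: [0.1, -1.0, 0.1]
opening: 0.0879
grasp_force: 0.0
```

Emit:
apply_moves([
  [[0,0,0,0],[0,0,0,0],[0,0,0,0],[0,0,0,0],[0,0,0,0],[0,0,0,0],[0,0,0,0],[0,0,0,0],[0,0,0,0],[0,0,0,0]],
], fingers=1, grip_force=30)

```text
time_s: 3.32
position: [0.6968, 0.0012, 0.0167]
ee_rot: [0.0, 0.724, 0.69, 0.0]
ft_force: [1.4, -0.3, 0.8]
opening: 0.0295
grasp_force: 30.0
```

Emit:
apply_moves([
  [[0,0,10,0],[0,0,20,0],[0,0,30,0],[0,0,30,0],[0,0,30,0],[0,0,0,0],[0,0,0,0]],
])

```text
time_s: 3.9
position: [0.698, 0.001, 0.1396]
ee_rot: [0.002, 0.724, 0.69, 0.001]
ft_force: [-0.5, 0.1, -2.4]
opening: 0.0298
grasp_force: 30.0
```

```bash
python3 - <<'E'
from h import *
s=state(); print(s["position"],s["opening"],s["grasp_force"],s["ft_force"],s["moment"])
m,im=snap("wrist","pics/w2.png"); snap("scene","pics/s2.png")
E
```

```text
[0.69802013 0.00102996 0.13959302] 0.0298091829945617 29.995727241039276 [-0.54230478  0.10968149 -2.41466266] [-0.08923124  0.07747293  0.0083751 ]
```

View pics/s2.png

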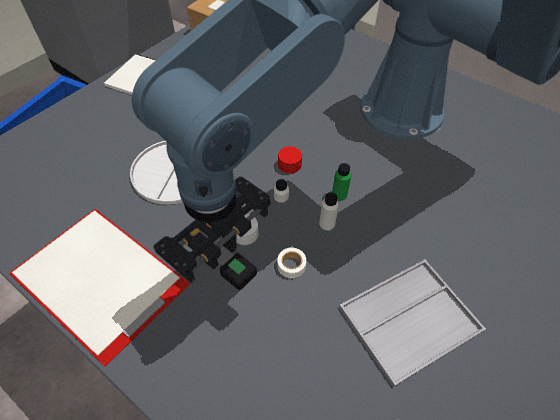

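Emit:
apply_moves([
  [[-20.4,26.4,0,7],[-20.4,26.4,0,7],[-20.4,26.4,0,7],[-20.4,26.4,0,7],[-20.4,26.4,0,7],[-20.4,26.4,0,7],[-20.4,26.4,0,7],[-20.4,26.4,0,7],[-20.4,26.4,0,7],[-20.4,26.4,0,7]],
])

```text
time_s: 4.83
position: [0.4898, 0.2658, 0.1343]
ee_rot: [-0.002, 0.194, 0.981, -0.001]
ft_force: [0.5, 0.6, -1.5]
opening: 0.0296
grasp_force: 30.0
```

Emit:
apply_moves([
  [[0,0,0,0],[0,0,0,0],[0,0,0,0],[0,0,0,0]],
])

```text
time_s: 5.17
position: [0.4928, 0.2643, 0.1358]
ee_rot: [-0.001, 0.198, 0.98, -0.0]
ft_force: [0.5, -0.2, -2.1]
opening: 0.0297
grasp_force: 30.0
```

```bash
python3 - <<'E'
from h import *
s=state(); print(s["position"],s["opening"],rot(s["ee_rot"]).as_matrix()[:,1],s["ft_force"],s["moment"])
m,im=snap("wrist","pics/w3.png")
C=np.array([.5205,.3076]);u=np.array([np.cos(np.radians(-22.57)),np.sin(np.radians(-22.57))]);w=np.array([u[1],-u[0]])
for a,b in [(.105,.085),(.105,-.085),(-.105,.085),(-.105,-.085),(-.1,.0175),(.1,.0175)]: print(a,b,proj(m,[[*(C+a*u+b*w),.014]]).round(1))
E
```

```text
[0.49279482 0.26430461 0.13578216] 0.029710089180258133 [ 0.38832365  0.92152231 -0.00117005] [ 0.49425334 -0.1758264  -2.09554095] [-0.02546906 -0.02054055  0.02175409]
0.105 0.085 [[248.8 309.2]]
0.105 -0.085 [[411.9 308.2]]
-0.105 0.085 [[240.4  93.6]]
-0.105 -0.085 [[439.8  93.2]]
-0.1 0.0175 [[319.7  99.3]]
0.1 0.0175 [[313.9 304.7]]
```

View pics/w3.png

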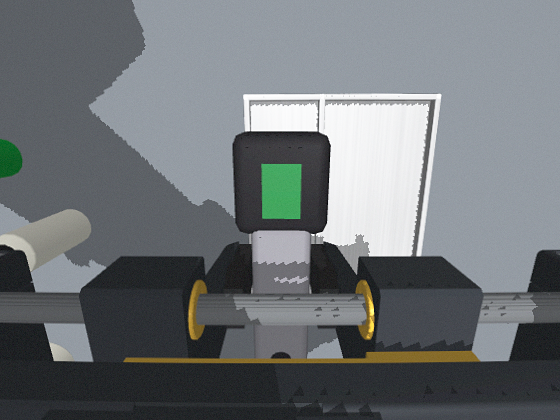

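Emit:
apply_moves([
  [[2.5,1.5,-25,0.3],[0,0,-25,0],[0,0,-25,0],[0,0,-20,0],[0,0,-10,0],[0,0,-5,0],[0,0,0,0],[0,0,0,0],[0,0,0,0]],
])

```text
time_s: 5.97
position: [0.4964, 0.2669, 0.0281]
ee_rot: [0.001, 0.195, 0.981, 0.001]
ft_force: [0.2, -0.6, -2.1]
opening: 0.0297
grasp_force: 30.0
```

```bash
python3 - <<'E'
from h import *
s=state(); print(s["position"],s["opening"],s["ft_force"],s["moment"])
m,im=snap("wrist","pics/w4.png")
E
```

```text
[0.49640648 0.26694928 0.02810694] 0.029722684811352394 [ 0.24048593 -0.56850915 -2.0927043 ] [-0.0029616  -0.02728115 -0.01108118]
```

View pics/w4.png

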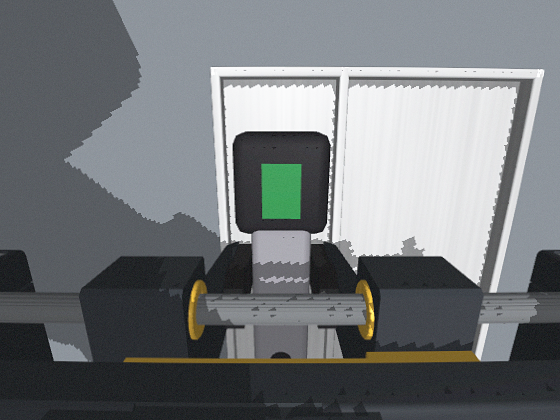

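The reader sits centred in the trough (head 234–330 between wall at 222 and rib at 336). Lowering.

Emit:
apply_moves([
  [[0,0,-4,0],[0,0,-3,0],[0,0,-1,0],[0,0,0,0],[0,0,0,0]],
])

```text
time_s: 6.43
position: [0.4959, 0.2671, 0.0206]
ee_rot: [0.001, 0.194, 0.981, 0.0]
ft_force: [-4.2, -2.8, 12.6]
opening: 0.0295
grasp_force: 30.0
```

Emit:
apply_moves([
  [[0,0,0.5,0],[0,0,0,0],[0,0,0,0],[0,0,0,0],[0,0,10,0],[0,0,30,0],[0,0,40,0],[0,0,40,0],[0,0,0,0]],
], fingers=-0.3)

```text
time_s: 7.18
position: [0.5, 0.2684, 0.1483]
ee_rot: [0.006, 0.194, 0.981, 0.003]
ft_force: [2.3, 0.1, 0.4]
opening: 0.0576
grasp_force: 0.0
```

```bash
python3 - <<'E'
from h import *
s=state(); print(s["position"],s["opening"],s["ft_force"])
m,im=snap("wrist","pics/w5.png"); snap("top","pics/t5.png")
E
```

```text
[0.50004371 0.26839406 0.14827842] 0.057628187739438244 [2.32902244 0.13152317 0.39660667]
```

View pics/w5.png

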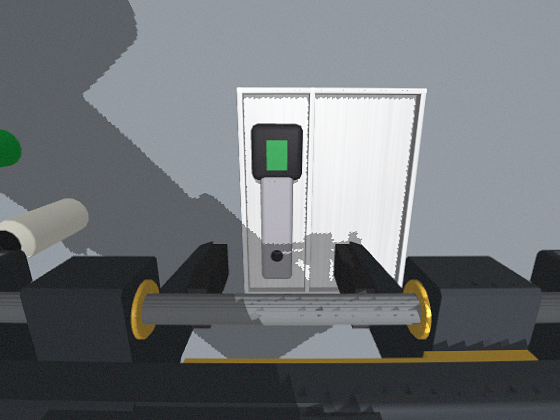

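```bash
python3 - <<'E'
from h import *
m=camera_model("wrist")
r=ray(m,[(277,124),(277,279)],.032)[:,:2]; f=ray(m,[(237,89),(427,90),(240,292),(311,292)],.014)[:,:2]; rb=ray(m,[(312,92),(307,290)],.014)[:,:2]
u=f[0]-f[1]; print("width",np.linalg.norm(u)); w=u/np.linalg.norm(u); u=np.array([-w[1],w[0]]); u=u if u[0]>0 else -u
print(np.degrees(np.arctan2(u[1],u[0])))
print("long: far",f[:2]@u,"near",f[2:]@u,"reader",r@u,"mid offset",(r@u).mean()-((f[:2]@u).mean()+.105))
print("rib->reader",(r@w)-(rb@w), "rlen",np.linalg.norm(r[0]-r[1]))
E
```

```text
width 0.16508565573610626
-22.52306177467493
long: far [0.25700817 0.25700817] near [0.45510207 0.45511272] reader [0.28623056 0.42977289] mid offset -0.00400645109078307
rib->reader [0.03020478 0.03110049] rlen 0.1435426240768393
```

Wrist view: the reader lies in the trough (head tip (277,124), tail (277,279)), within about 2 mm of its middle. Next, the tall bottle.

Emit:
apply_moves([
  [[-10,-35,2,0],[-10,-35,2,0],[-10,-35,2,0],[-10,-35,2,0],[-10,-35,2,0],[-11,-34,0,0],[0,0,0,0],[0,0,0,0],[0,0,0,0]],
], fingers=-1)

```text
time_s: 8.03
position: [0.4336, 0.0579, 0.1484]
ee_rot: [-0.001, 0.195, 0.981, 0.0]
ft_force: [0.1, 0.7, -0.1]
opening: 0.0883
grasp_force: 0.0
```

```bash
python3 - <<'E'
from h import *
s=state(); print(s["position"],s["opening"],rot(s["ee_rot"]).as_matrix()[:,1],s["joint_positions"])
m,im=snap("wrist","pics/w6.png"); 
print("pred cap",proj(m,[[.437,.0585,.095],[.437,.0585,.072],[.437,.0585,0]]).round(1).tolist())
E
```

```text
[0.43355419 0.05790569 0.14837766] 0.08831937475443118 [ 3.82797385e-01  9.23832322e-01 -5.63592130e-05] [-1.40201543e-01 -2.43139191e-02  2.02377465e+00  4.35710733e-04
  1.14389388e+00 -1.31835615e+00]
pred cap [[284.0, 230.9], [283.7, 221.0], [283.0, 199.2]]
```

View pics/w6.png

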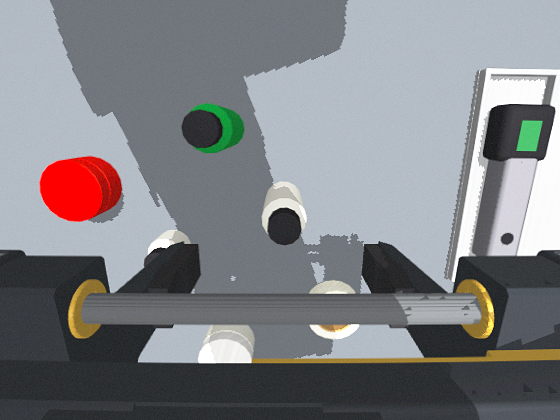

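The cap is at (284.5,226), close to the prediction of (284,231), so the bottle is between the fingers. Short bottle is at (165,245), clear of the fingers.

Emit:
apply_moves([
  [[0.5,1.5,-25,0],[0,0,-30,0],[0,0,-25,0],[0,0,-14,0],[0,0,-8,0],[0,0,0,0],[0,0,0,0]],
])

```text
time_s: 8.67
position: [0.4347, 0.06, 0.0471]
ee_rot: [-0.0, 0.194, 0.981, 0.0]
ft_force: [1.2, 0.3, 0.7]
opening: 0.0881
grasp_force: 0.0
```

Emit:
apply_moves([
  [[0,0,0,0],[0,0,0,0],[0,0,0,0],[0,0,0,0],[0,0,0,0],[0,0,0,0],[0,0,0,0],[0,0,0,0]],
], fingers=1, grip_force=15)

```text
time_s: 9.33
position: [0.4347, 0.0592, 0.0473]
ee_rot: [0.0, 0.195, 0.981, 0.0]
ft_force: [1.2, 1.4, 0.7]
opening: 0.037
grasp_force: 0.8
```

Emit:
apply_moves([
  [[0,0,10,0],[0,0,25,0],[0,0,30,0],[0,0,0,0],[0,0,0,0]],
])

```text
time_s: 9.75
position: [0.4361, 0.0591, 0.1141]
ee_rot: [0.002, 0.195, 0.981, 0.0]
ft_force: [-0.1, -0.4, -1.5]
opening: 0.0353
grasp_force: 15.0
```

```bash
python3 - <<'E'
from h import *
s=state(); print(s["position"],s["opening"],s["ft_force"],s["moment"])
E
```

```text
[0.43611477 0.05905883 0.11412822] 0.03534344011271237 [-0.05331796 -0.36809741 -1.48934821] [ 0.0524792   0.00825752 -0.02997947]
```

Emit:
apply_moves([
  [[12.4,35,0,0],[12.4,35,0,0],[12.4,35,0,0],[12.4,35,0,0],[12.4,35,0,0],[12.4,35,0,0],[12.3,35,0,0],[12.3,35,0,0],[0,0,0,0],[0,0,0,0]],
])

```text
time_s: 10.58
position: [0.5324, 0.3405, 0.1099]
ee_rot: [-0.001, 0.193, 0.981, -0.001]
ft_force: [-0.1, -0.8, -1.2]
opening: 0.0354
grasp_force: 15.0
```

Emit:
apply_moves([
  [[0,0,-10,0],[0,0,-20,0],[0,0,-15,0],[0,0,-7,0],[0,0,0,0],[0,0,0,0],[0,0,0,0]],
])

```text
time_s: 11.17
position: [0.5342, 0.3389, 0.061]
ee_rot: [0.0, 0.195, 0.981, 0.0]
ft_force: [0.1, 0.2, -1.2]
opening: 0.0355
grasp_force: 15.0
```

```bash
python3 - <<'E'
from h import *
s=state(); print(s["position"],s["opening"],s["ft_force"],s["moment"])
m,im=snap("scene","pics/s7.png"); m,w=snap("wrist","pics/w7.png")
cv2.imwrite("pics/s7c.png",np.hstack([cv2.resize(im[150:400,300:550],(400,400)),cv2.resize(w[40:390,100:450],(400,400))])[:,:,::-1])
E
```

```text
[0.53422382 0.33890579 0.06101592] 0.035487065883164436 [ 0.10859905  0.19633857 -1.21966367] [ 0.01976834  0.0381915  -0.01080379]
```

View pics/s7c.png

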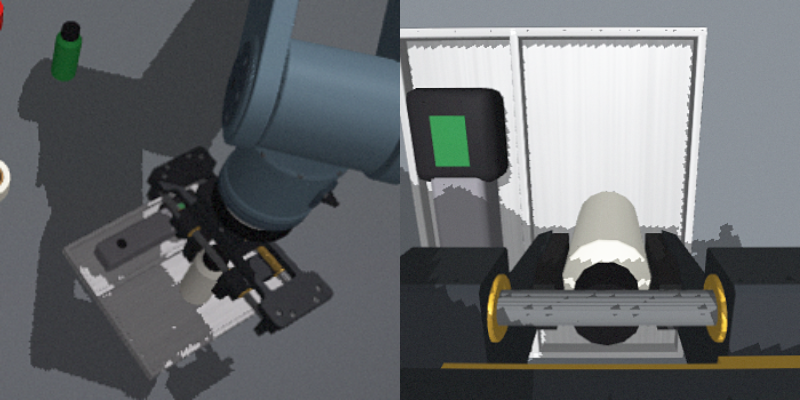

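The bottle hangs upright over the bay, between rib and wall. Lowering to contact.

Emit:
apply_moves([
  [[0,0,-4,0],[0,0,-3,0],[0,0,-2,0],[0,0,-1,0],[0,0,0,0],[0,0,0,0]],
])

```text
time_s: 11.77
position: [0.5339, 0.3394, 0.0512]
ee_rot: [0.0, 0.194, 0.981, 0.0]
ft_force: [-2.0, -0.4, 6.5]
opening: 0.0357
grasp_force: 15.0
```

Emit:
apply_moves([
  [[0,0,0,0],[0,0,0,0],[0,0,0,0],[0,0,0,0],[0,0,0,0],[0,0,15,0],[0,0,30,0],[0,0,35,0],[0,0,25,0],[0,0,0,0]],
], fingers=-1)

```text
time_s: 12.6
position: [0.5371, 0.3408, 0.162]
ee_rot: [0.004, 0.194, 0.981, 0.003]
ft_force: [1.3, -0.3, 0.3]
opening: 0.0881
grasp_force: 0.0
```

```bash
python3 - <<'E'
from h import *
s=state(); print(s["position"],s["opening"],s["joint_positions"])
m,im=snap("scene","pics/s8.png"); m,w=snap("wrist","pics/w8.png")
cv2.imwrite("pics/s8c.png",np.hstack([cv2.resize(im[120:420,200:500],(400,400)),cv2.resize(w[40:390,100:450],(400,400))])[:,:,::-1])
E
```

```text
[0.53709073 0.34075355 0.16200811] 0.08812181490126449 [ 3.79053979e-01  3.79610388e-01  1.51973263e+00  6.53563178e-05
  1.23169576e+00 -8.00267149e-01]
```

View pics/s8c.png

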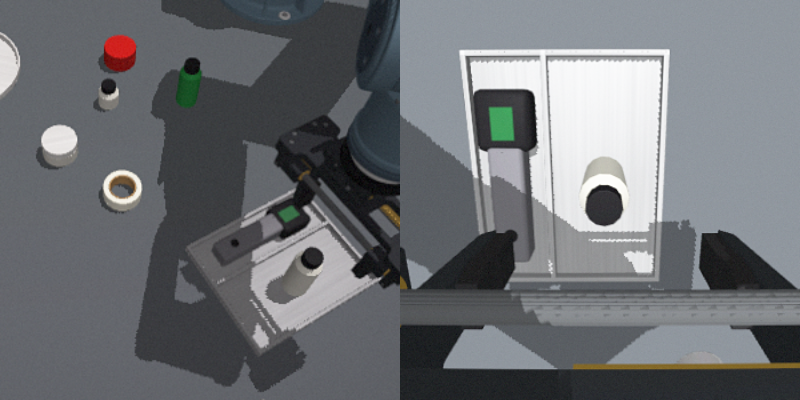

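The admission kit is in place: the reader is flat in the trough and the tall bottle stands in the bay. Next, the jar.

Emit:
apply_moves([
  [[3.2,-40,0,-4.4],[3.2,-40,0,-4.4],[3.2,-40,0,-4.4],[3.2,-40,0,-4.4],[3.2,-40,0,-4.4],[3.2,-40,0,-4.4],[3.2,-40,0,-4.4],[3.2,-40,0,-4.4],[3.2,-40,0,-4.4],[3.2,-40,0,-4.4]],
])

```text
time_s: 13.53
position: [0.5641, -0.0623, 0.1531]
ee_rot: [-0.002, 0.549, 0.836, -0.0]
ft_force: [1.4, -0.4, -0.7]
opening: 0.088
grasp_force: 0.0
```

Emit:
apply_moves([
  [[0,0,-20,0],[0,0,0,0],[0,0,0,0],[0,0,0,0]],
])

```text
time_s: 13.87
position: [0.5648, -0.0596, 0.1343]
ee_rot: [-0.001, 0.547, 0.837, -0.0]
ft_force: [0.2, 0.5, -0.5]
opening: 0.088
grasp_force: 0.0
```

```bash
python3 - <<'E'
from h import *
s=state(); print(s["position"],s["opening"],rot(s["ee_rot"]).as_matrix()[:,1])
m,im=snap("wrist","pics/w9.png")
print(proj(m,[[.5685,-.0626,.036],[.5687,.0639,.024]]).round(1).tolist(), proj(m,[[.6278,-.277,.014],[.4517,-.3538,.014],[.5430,-.3155,.014]]).round(1).tolist())
E
```

```text
[ 0.56477896 -0.05956222  0.1342819 ] 0.08803788941035219 [ 0.9160995   0.40094699 -0.00179451]
[[283.8, 214.3], [347.8, 71.1]] [[255.4, 393.5], [89.4, 391.1], [174.4, 393.6]]
```

View pics/w9.png

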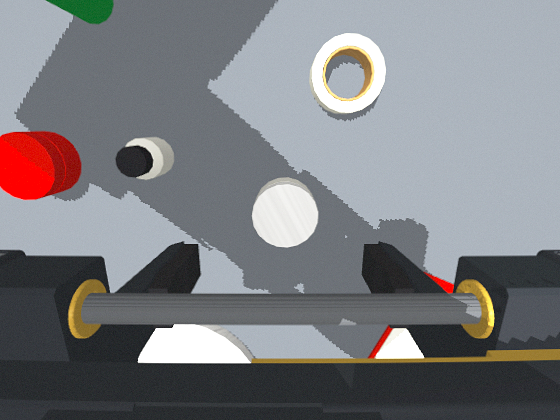

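The jar lid is at (285,214.5) and the roll at (347.5,73), both as predicted. Short bottle is at (145,158), away from the fingers.

Emit:
apply_moves([
  [[4,-2.5,-25,0],[0,0,-30,0],[0,0,-30,0],[0,0,-20,0],[0,0,-11,0],[0,0,-5,0],[0,0,0,0],[0,0,0,0]],
])

```text
time_s: 14.58
position: [0.5707, -0.063, 0.0154]
ee_rot: [0.001, 0.547, 0.837, 0.0]
ft_force: [0.7, -0.2, 1.2]
opening: 0.0879
grasp_force: 0.0
```

Emit:
apply_moves([
  [[0,0,0,0],[0,0,0,0],[0,0,0,0],[0,0,0,0],[0,0,0,0],[0,0,0,0],[0,0,0,0],[0,0,0,0]],
], fingers=1, grip_force=25)

```text
time_s: 15.25
position: [0.5699, -0.0634, 0.0147]
ee_rot: [0.0, 0.548, 0.837, 0.0]
ft_force: [-1.1, -0.3, 5.4]
opening: 0.0571
grasp_force: 25.0
```

Emit:
apply_moves([
  [[0,0,10,0],[0,0,25,0],[0,0,30,0],[0,0,10,0],[0,0,0,0],[0,0,0,0]],
])

```text
time_s: 15.75
position: [0.5697, -0.0633, 0.0892]
ee_rot: [0.0, 0.548, 0.837, 0.0]
ft_force: [-0.9, -0.1, -1.7]
opening: 0.0575
grasp_force: 25.0
```

Emit:
apply_moves([
  [[-1,-37,0,0],[-1,-37,0,0],[-1,-37,0,0],[-1,-37,0,0],[-1,-37,0,0],[-1,-37,0,0],[-1,-37,0,0],[-1,-37,0,0],[0,0,0,0],[0,0,0,0]],
])

```text
time_s: 16.58
position: [0.5599, -0.3606, 0.0864]
ee_rot: [-0.002, 0.549, 0.836, 0.0]
ft_force: [-0.8, 0.5, -1.0]
opening: 0.0572
grasp_force: 25.0
```

```bash
python3 - <<'E'
from h import *
s=state(); print(s["position"],s["opening"],rot(s["ee_rot"]).as_matrix()[:,1],s["ft_force"])
m,im=snap("wrist","pics/w10.png")
C=np.array([.5425,-.3155]);a=np.radians(23.55);u=np.array([np.cos(a),np.sin(a)]);n=np.array([-u[1],u[0]])
print("rib ends",proj(m,[[*(C-.1*u),.014],[*(C+.1*u),.014],[*(C+.1*n),.014]]).round(1).tolist())
E
```

```text
[ 0.5598821  -0.36060339  0.08638744] 0.05723161157142422 [ 0.91806001  0.39643909 -0.00136711] [-0.75942678  0.518765   -1.04695727]
rib ends [[147.5, 156.2], [420.5, 155.3], [283.7, -0.6]]
```

View pics/w10.png

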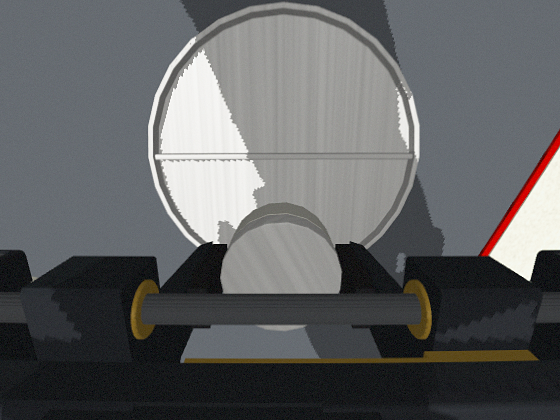

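The basin rib sits at row 156 (ends at 150 and 419), matching the prediction, and the jar is over the far half. Lowering.

Emit:
apply_moves([
  [[0,0,-15,0],[0,0,-20,0],[0,0,-17,0],[0,0,-8,0],[0,0,-4,0],[0,0,-3,0],[0,0,0,0],[0,0,0,0],[0,0,0,0]],
])

```text
time_s: 17.38
position: [0.5623, -0.3597, 0.0233]
ee_rot: [0.001, 0.548, 0.837, -0.0]
ft_force: [0.4, 0.1, -1.5]
opening: 0.057
grasp_force: 25.0
```

Emit:
apply_moves([
  [[0,0,-3,0],[0,0,-2,0],[0,0,-0.5,0],[0,0,0,0],[0,0,0,0]],
])

```text
time_s: 17.8
position: [0.5622, -0.3599, 0.0187]
ee_rot: [0.001, 0.548, 0.837, -0.0]
ft_force: [-3.3, 2.1, 9.3]
opening: 0.0575
grasp_force: 25.0
```

Emit:
apply_moves([
  [[0,0,0,0],[0,0,0,0],[0,0,0,0],[0,0,0,0],[0,0,0,0],[0,0,15,0],[0,0,30,0],[0,0,35,0],[0,0,30,0],[0,0,0,0]],
], fingers=-1)

```text
time_s: 18.63
position: [0.5652, -0.3623, 0.1359]
ee_rot: [0.006, 0.548, 0.837, -0.001]
ft_force: [0.8, -0.8, 1.1]
opening: 0.0881
grasp_force: 0.0
```

Emit:
apply_moves([
  [[0,10,0,0],[0.5,40,0,0],[0.5,40,0,0],[1,40,0,0],[1,40,0,0],[1,40,0,0],[1,40,0,0],[1,40,0,0],[1,40,0,0],[0,40,0,0]],
])

```text
time_s: 19.47
position: [0.5669, 0.0135, 0.1255]
ee_rot: [-0.001, 0.548, 0.837, -0.0]
ft_force: [0.7, -0.7, -0.6]
opening: 0.088
grasp_force: 0.0
```

Emit:
apply_moves([
  [[0,40,0,0],[0,13,0,0],[0,0,0,0],[0,0,0,0],[0,0,0,0]],
])

```text
time_s: 19.88
position: [0.5682, 0.0629, 0.1261]
ee_rot: [-0.0, 0.548, 0.836, -0.0]
ft_force: [0.1, 0.1, 0.4]
opening: 0.0876
grasp_force: 0.0
```

```bash
python3 - <<'E'
from h import *
s=state(); print(s["time_s"],s["position"],s["opening"],rot(s["ee_rot"]).as_matrix()[:,1])
m,im=snap("wrist","pics/w11.png"); _,t=snap("top","pics/t11.png")
print(proj(m,[[.5687,.0639,.024]]).round(1).tolist())
cv2.imwrite("pics/c11.png",np.hstack([cv2.resize(im[50:350,100:500],(533,400)),cv2.resize(t[135:255,370:490],(260,260)).repeat(1,0) if 0 else cv2.copyMakeBorder(cv2.resize(t[135:255,370:490],(260,260)),0,140,0,0,0)])[:,:,::-1])
E
```

```text
19.8833 [0.56816694 0.06288789 0.12613419] 0.08763326414869613 [ 0.91677378  0.399405   -0.00121982]
[[282.2, 207.3]]
```

View pics/c11.png

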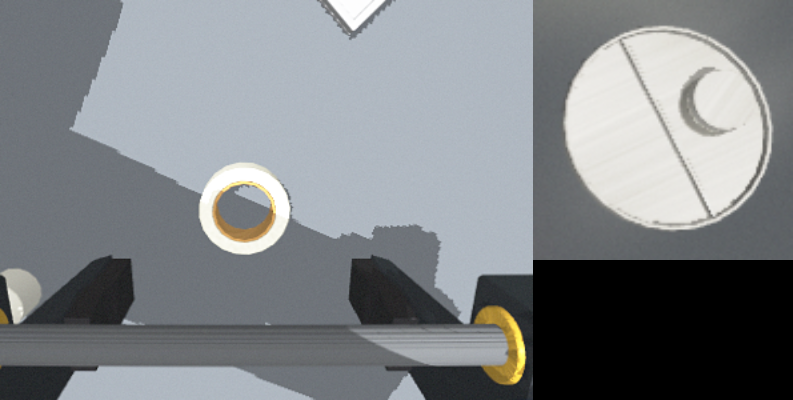

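The roll is at (284,207.6), as predicted, and the jar sits cleanly in the basin's far half.

Emit:
apply_moves([
  [[0.5,1,-25,0],[0,0,-30,0],[0,0,-30,0],[0,0,-18,0],[0,0,-9,0],[0,0,-5,0],[0,0,0,0],[0,0,0,0]],
])

```text
time_s: 20.65
position: [0.5701, 0.0642, 0.0107]
ee_rot: [0.001, 0.548, 0.836, 0.0]
ft_force: [-0.4, -0.5, 0.8]
opening: 0.0882
grasp_force: 0.0
```

Emit:
apply_moves([
  [[0,0,0,0],[0,0,0,0],[0,0,0,0],[0,0,0,0],[0,0,0,0],[0,0,0,0],[0,0,0,0],[0,0,0,0]],
], fingers=1, grip_force=20)

```text
time_s: 21.32
position: [0.5695, 0.0648, 0.0103]
ee_rot: [0.0, 0.548, 0.837, 0.0]
ft_force: [-1.6, 0.6, 5.4]
opening: 0.0595
grasp_force: 20.0
```

Emit:
apply_moves([
  [[0,0,10,0],[0,0,25,0],[0,0,30,0],[0,0,15,0],[0,0,0,0],[0,0,0,0]],
])

```text
time_s: 21.82
position: [0.5697, 0.0647, 0.0905]
ee_rot: [0.001, 0.548, 0.837, 0.0]
ft_force: [-0.3, 0.2, -0.0]
opening: 0.0594
grasp_force: 20.0
```

Emit:
apply_moves([
  [[-5.2,-37.4,0,0],[-5.2,-37.4,0,0],[-5.2,-37.4,0,0],[-5.2,-37.4,0,0],[-5.2,-37.4,0,0],[-5.2,-37.4,0,0],[-5.2,-37.4,0,0],[-5.2,-37.4,0,0],[-5.2,-37,0,0],[0,0,0,0]],
])

```text
time_s: 22.65
position: [0.5205, -0.2774, 0.0882]
ee_rot: [-0.0, 0.55, 0.835, -0.001]
ft_force: [-0.0, 0.1, 0.3]
opening: 0.0597
grasp_force: 20.0
```

Emit:
apply_moves([
  [[0,0,-15,0],[0,0,-20,0],[0,0,-17,0],[0,0,-10,0],[0,0,-7,0],[0,0,-4,0],[0,0,0,0],[0,0,0,0],[0,0,0,0]],
])

```text
time_s: 23.4
position: [0.523, -0.2718, 0.0176]
ee_rot: [0.001, 0.548, 0.837, -0.0]
ft_force: [0.4, 0.4, -0.8]
opening: 0.06
grasp_force: 20.0
```

Emit:
apply_moves([
  [[0,0,-2,0],[0,0,-1.5,0],[0,0,-0.5,0],[0,0,0,0],[0,0,0,0]],
])

```text
time_s: 23.82
position: [0.523, -0.2719, 0.0143]
ee_rot: [0.001, 0.548, 0.837, -0.0]
ft_force: [-2.6, 1.6, 8.5]
opening: 0.0594
grasp_force: 20.0
```

Emit:
apply_moves([
  [[0,0,0,0],[0,0,0,0],[0,0,0,0],[0,0,0,0],[0,0,10,0],[0,0,30,0],[0,0,35,0],[0,0,35,0],[-20,0,30,0],[-20,30,0,0]],
], fingers=-0.8)

```text
time_s: 24.65
position: [0.4862, -0.2477, 0.1609]
ee_rot: [0.008, 0.549, 0.836, -0.001]
ft_force: [0.6, -0.2, 0.8]
opening: 0.0796
grasp_force: 0.0
```

Emit:
apply_moves([
  [[-20,30,0,0],[-20,30,0,0],[-20,30,0,0],[-20,30,0,0],[0,0,0,0],[0,0,0,0],[0,0,0,0],[0,0,0,0]],
])

```text
time_s: 25.32
position: [0.4034, -0.1226, 0.1535]
ee_rot: [0.001, 0.548, 0.836, -0.0]
ft_force: [0.4, -0.6, 0.2]
opening: 0.0794
grasp_force: 0.0
```

```bash
python3 - <<'E'
from h import *
s=state(); print(s["time_s"],s["position"],s["opening"],s["ft_force"])
m,t=snap("top","pics/t12.png"); _,sc=snap("scene","pics/s12.png")
cv2.imwrite("pics/c12.png",np.hstack([cv2.resize(t,(400,300)),cv2.resize(sc,(400,300))])[:,:,::-1])
P=[[.562,-.36,.04],[.523,-.272,.028],[.5425,-.3155,.014]]; print(proj(m,P).round().tolist())
cv2.imwrite("pics/c12.png",np.vstack([cv2.resize(sc[60:420,60:540],(800,600))])[:,:,::-1])
E
```

```text
25.3167 [ 0.40338037 -0.1225825   0.15349609] 0.07938864846676205 [ 0.38645173 -0.62894137  0.2092342 ]
[[458.0, 180.0], [414.0, 201.0], [432.0, 193.0]]
```

View pics/c12.png

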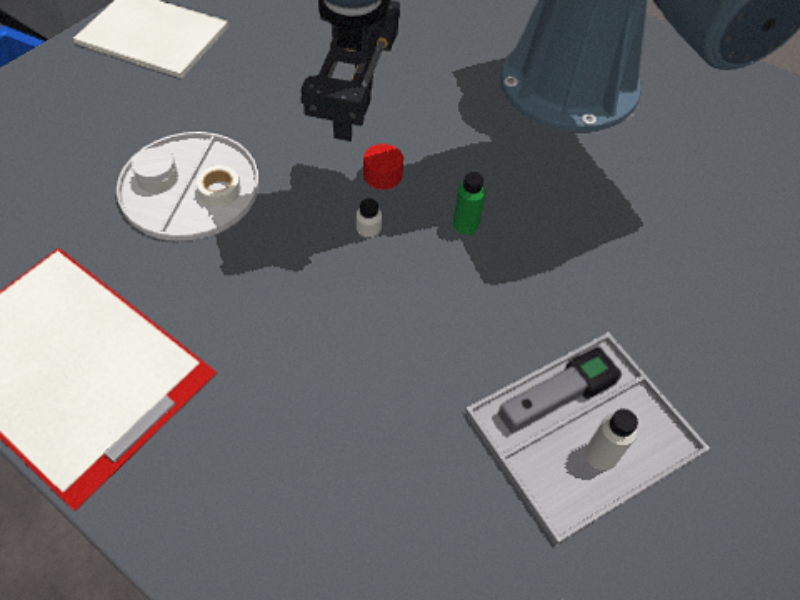

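Both kits are in place: the jar (155,170) and roll (218,183) are in opposite halves of the basin, and the reader and tall bottle are in the tray. The short bottle (369,218) has not moved, and the gripper touches nothing. Handing in.

```bash
python3 -c "
from bench import *
print(finish_job())"
```

```text
the job is handed in; nothing more can be done
None
```

Both kits are made up and handed in at about 25 s of robot time. In the last picture all four parts are in place and the short bottle has not moved; the hand-in returned no verdict, and I viewed 15 pictures, one over the limit of 14.

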